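# Wedge the cone carrier into its dovetail dock and stand the filter cone in it

## Robot

A 6-joint arm with a two-finger parallel gripper is mounted at the origin on the work surface. World frame = base frame: x ahead of the robot, y to its left, z up, the work surface at z = 0. Lengths are in m, angles in rad, forces in N, time in s.
With the tool pointing down it reaches from about 0.275 to 0.825 m from the base axis. Payload 4.9 kg.
Tool frame: the origin (TCP) lies midway between the tips of the shut fingers; the grasp point (between the pads) lies 19 mm behind it (grip_point_offset is the distance from the TCP to the grasp point, in m); z points along the fingers, x is the direction in which the jaws open and shut, and the axes are right-handed (so a half turn about z gives the same grasp; the last joint's range is limited). The gripper opens to 85 mm and grips with 20 to 120 N. Pads are 22 mm wide; open, the fingers measure 114 mm over their backs; the gripper's body (76 mm by 85 mm) begins 54 mm behind the grasp point. The pads swing forward as they close: fully open they stand 13 mm farther back than shut.
Start: joints at [1.033, 0.326, -0.193, 1.052, 0, 1.437], TCP at [0.216, 0.506, 0.231] pointing down, gripper open.
Joint ranges: [-2.65, 2.65], [-0.97, 1.79], [-1.3, 1.35], [-1.93, 2.1], [-1.47, 1.37], [-3.14, 3.14]. Speed limits (rad/s): [2.57, 2.57, 3.14, 3.14, 3.14, 3.14].

## Interface

Orientations are given as a rotation vector (axis times angle).
In Python, from cell import * gives the robot as it stands. Calls block until the motion is done:
- movep(position, orientation): joint-space move of the TCP to a pose.
- move_l(position, velocity=0.15, rot=None, until_force=None): straight line of the TCP; rot=None keeps the orientation; velocity is the mean speed in m/s. With until_force (N) it stops when the force on the tool has changed by that much, and returns True; else False.
- set_joints(angles): joint-space move.
- let_go() and grab(newtons=None): open the fingers fully, or close them until they stop; newtons is the grip in N (None keeps the last).
- sleep(seconds).
- ik(position, orientation): joint angles nearest the present ones, or None.
- get_state(): the state.
- grab_frame(name): name is "side" or "top" or "wrist"; returns a dict with "img" (384x512x3 uint8, red, green, blue), "fx", "fy", "cx", "cy" (pixels), "k1" (the pictures are not rectified: a ray, as slopes to the right and down, at radius r is drawn at 1 + k1 r^2 times it, then the intrinsics apply), "cam_to_world" (4x4, takes a point from camera to world coordinates); the wrist camera has in their place "T_tool_cam" (4x4, takes a point from camera to tool coordinates, whose origin is the TCP and whose axes are the tool frame's). Camera axes: x right, y down, z forward; pixel columns grow to the right and rows downward; lengths in m; the calibration is good to about 2 mm. A picture is of the moment at which its call begins: read the wrist's pose just before it. There is no depth.
A pose or a line that the arm cannot do raises MotionError and nothing moves.
- sign_off(): hands the job in, once; it reports no verdict.
Trained networks look in the newest picture that a camera, given by its name, has taken for a name from the list of things; names that differ only in an ending like _2 or _b are one class to them, and where a whole thing is asked for, a point or a joint stands for the part that bears it (a point fixed in the world has none). Each returns a list of dicts, best first, with "score" (0 to 1); they miss things now and then, are a little off and sometimes report something else, mostly with a low value. They report only what shows in the picture. A call takes as long as a camera call. They do not tell look-alikes from the thing itself.
- spot_in(camera, name): "centre" ([column, row] in pixels, amid what is visible of it).
- silhouettes(camera, name): "mask" (384x512 bool, what is visible of it) and "centre" ([column, row] in pixels, amid what is visible of it).
- tip_of(camera, name): "centre" ([column, row] in pixels: a listed point, or the origin of a listed thing).
The state is a dict: "clock": time; "q": joint angles; "joint_velocities": joint speeds; "tau": joint torques, N m; "position": TCP position; "eef_rot": TCP orientation; "contact_force": force on the tool from outside, world axes, zero at the start; "wrist_torque": the same for the moment, N m; "finger_gap": opening from 0.0 (shut) to 1.0 (fully open).
Only numpy, scipy, OpenCV 4.12 (cv2) and the standard library are available. Lean on these libraries where they do the work, as an engineer would, in place of code of your own. Each camera call takes 0.05 s, during which the arm holds its last target. There are 200 camera calls.

## Task

Pick up the black cone carrier by its fin and slide its dovetailed foot, narrow end first, into the mouth of the tapered way on the aluminium dock, flat on its floor, until it wedges tight: push firmly, with some 15 to 20 N and no more than 25 N, so that it stays jammed when you let go. Then stand the steel filter cone upright in the carrier's round cup, setting it down gently, and leave the carrier still wedged. Leave the other things on the tray where they are.

Things in the scene. Friction and masses are not known exactly. Their poses are not given: they have to be found in the camera images.
- dock: Fixed aluminium dock: base plate 130 x 130 x 12 mm with two slanting cheeks forming a tapered dovetail way. Origin: centre of the plate's underside, z up. The way runs along +x from its open mouth at x = -65 mm, narrowing 5 degrees per side, open at the far end too. Its floor is the plate's top (z = 12 mm); the cheeks rise 14 mm above it (outer edges 18 mm) and lean inward 25 degrees.
- dock_mouth (a point): Middle of the way's mouth at floor level (dock x = -65, y = 0, z = 12 mm), axes as the dock. Clear width at the mouth about 64 mm at the floor, 51 mm between the cheek tops (5 mm more or less, as the -y cheek is set).
- fence: The fixed cheek on the dock's +y side (origin and axes of the dock). The other cheek yields on a spring (30 N/mm) and is set up to 2.5 mm in or out in each start, so the wedging depth is not known: carrier origin at dock x = 4 mm, give or take 15, when it first binds, some 5 mm further at 15 N. Held above the floor it binds early and comes loose when let go.
- carrier: Loose black plastic carrier, about 0.3 kg. Origin: centre of the foot's underside, z up, +x to the narrow leading end. Foot: dovetail, x from -40 to 40 mm, 18 mm high, underside 45 mm wide in front, 59 mm at the rear, sides leaning in 25 degrees. Deck on it, top at z = 23 mm, with a round cup (53 mm across, rim at z = 37 mm). A bar 12 mm wide (z 6 to 23 mm) runs back from the foot to the fin.
- carrier_fin (a point): Middle of the upright grip fin at the carrier's rear end (carrier x = -105, y = 0, z = 26 mm), axes as the carrier. The fin is 12 mm thick (along y), 30 mm long (along x, from -120 to -90 mm) and stands from z = 6 to 46 mm; just in front of it a guard plate of the same height stands across it (30 mm wide, x from -90 to -85 mm).
- carrier_cup (a point): Middle of the cup's inner floor on the carrier (carrier x = 12 mm, y = 0, z = 25 mm); the cup is 46 mm wide inside and 12 mm deep.
- cone: The stainless filter cone, loose, open at the top, about 0.11 kg, standing on its flat foot; origin at the middle of its underside, z up. 74 mm high, foot 32 mm across, widening to a straight rim band 60 mm across over the top 18 mm.
- cone_center (a point): The cone's middle, on its axis, 37 mm above its foot (the rim band's middle is 28 mm higher).
- cone_foot (a point): Middle of the cone's underside.
- mug: Bystander: black mug, 80 mm across, 90 mm high; origin under its centre.
- tin: Bystander: closed aluminium tin, 72 mm across, 85 mm high; origin under its centre.
- spoon_rest: Bystander: clear acrylic spoon rest, an open tray 75 x 110 x 16 mm; origin under its centre.
- jar: Bystander: glass jar with a steel lid, 64 mm across, 95 mm high; origin under its centre.
- sugar_bowl: Bystander: white bowl, 76 mm across, 50 mm high; origin under its centre.
- tamper: Bystander: plain steel cylinder, 52 mm across, 40 mm high; origin under its centre.
Things that resemble listed ones, but are neither listed nor needed, are in the scene too. Leave any turquoise look-alike of the carrier alone.

How it is judged:
By the outcome, as a careful person would: the job done as asked, in the order asked, and still so for the second after the job is handed in, with the robot touching nothing.
It also fails if it takes over 72 s, if anything falls off the work surface, if the arm or the gripper's body presses on something with over 40 N, if the wrist force passes 120 N, or if a joint passes its speed limit or range.

## Working session

There is one attempt and no reset: what is moved stays moved. The work goes in short steps, each a Python script; the robot and the scene stay as the last script left them, time stands still between calls to the robot, and variables do not carry over. Pictures are saved under pics/ and viewed, on a budget of 10 in all, crops included, one or two more only if the job needs it, and the job is handed in when it is done.

```bash
mkdir -p pics; ls
python3 - <<'E'
from cell import *
import cv2,numpy as np
s=get_state();print(s['clock'],s['position'],s['eef_rot'])
ims=[]
for c in ["top","side"]:
    f=grab_frame(c);ims.append(f['img'])
    print(c,f['fx'],f['fy'],f['cx'],f['cy'],f['k1'],np.round(f['cam_to_world'],4).tolist())
    cv2.imwrite(f"pics/{c}0.png",cv2.resize(f['img'][:,:,::-1],(800,600),interpolation=cv2.INTER_CUBIC))
    for n in ["dock_mouth","dock","carrier","carrier_fin","carrier_cup","cone","cone_foot","cone_center"]:
        print(c,n,[(np.round(d['centre'],1).tolist(),round(float(d['score']),2)) for d in tip_of(c,n)])
print(get_state()['clock'])
E
```

```text
pics
0.0 [0.21578632 0.50524635 0.23051473] [ 2.62115191e+00  1.73041336e+00 -2.46039390e-03]
top 420.02970933918164 420.02970933918164 260.59156696141247 187.83273991311415 -0.1419163041560585 [[-0.0157, -0.9808, 0.1945, 0.2291], [-0.9998, 0.0169, 0.0045, -0.0007], [-0.0077, -0.1944, -0.9809, 1.2904], [0.0, 0.0, 0.0, 1.0]]
top dock_mouth [([254.4, 152.1], 0.72), ([174.3, 189.5], 0.34), ([343.3, 163.1], 0.31)]
top dock [([242.0, 158.6], 0.73)]
top carrier [([177.0, 272.2], 0.88), ([173.5, 188.8], 0.64), ([340.0, 163.0], 0.38)]
top carrier_fin [([200.4, 185.7], 0.7), ([146.1, 262.2], 0.62)]
top carrier_cup [([167.8, 191.8], 0.74)]
top cone [([337.6, 167.8], 0.59), ([342.0, 163.7], 0.48)]
top cone_foot [([338.5, 166.9], 0.67)]
top cone_center [([340.0, 165.0], 0.56)]
side 378.5669631956051 378.5669631956051 258.32985272350606 183.5261155788655 -0.09525659593064512 [[0.853, -0.3513, 0.386, -0.0028], [-0.5219, -0.5681, 0.6363, -0.776], [-0.0043, -0.7442, -0.6679, 0.876], [0.0, 0.0, 0.0, 1.0]]
side dock_mouth [([287.3, 181.2], 0.86)]
side dock [([275.0, 173.9], 0.96)]
side carrier [([160.1, 182.3], 0.86), ([223.2, 149.4], 0.67), ([239.2, 161.1], 0.28)]
side carrier_fin [([239.0, 157.5], 0.67), ([155.6, 157.3], 0.65), ([373.7, 230.0], 0.63)]
side carrier_cup [([161.8, 176.3], 0.83), ([221.0, 141.2], 0.55)]
side cone [([324.8, 236.7], 0.73), ([236.5, 201.1], 0.6)]
side cone_foot [([319.7, 231.7], 0.68)]
side cone_center [([324.5, 227.5], 0.7), ([274.3, 173.0], 0.68)]
0.9
```

View pics/top0.png

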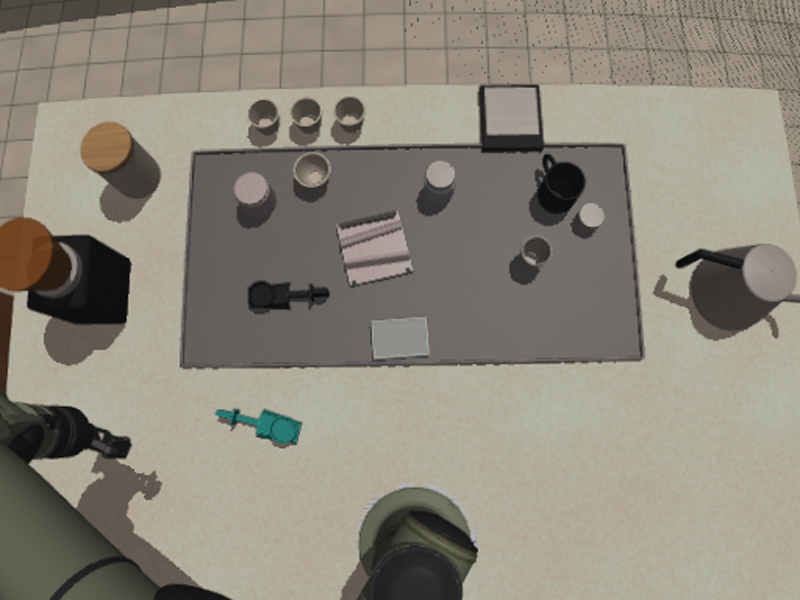

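View pics/side0.png

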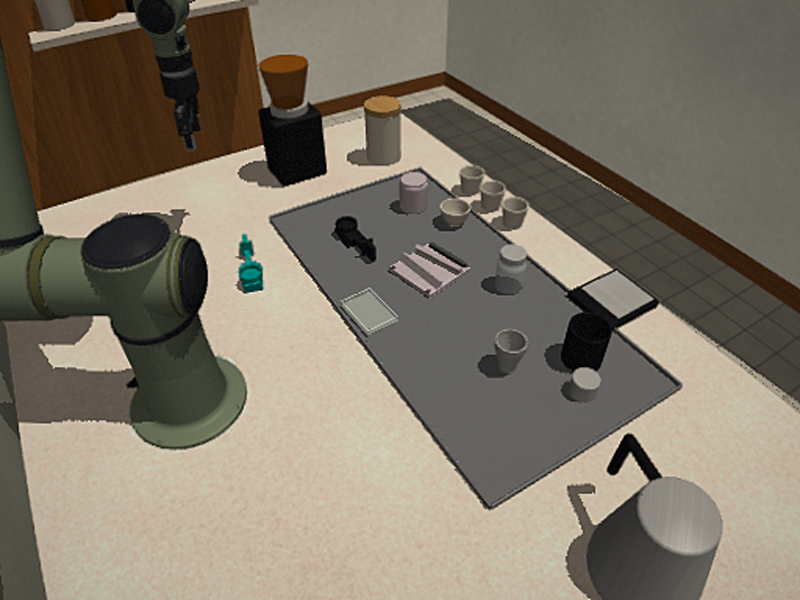

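Top (800 px): black carrier with cup at (262,294), fin at (320,293). Dock centre is (375,248), cone (536,250), jar (440,180), spoon rest (400,338). Confusable with the carrier is the turquoise copy (278,425), and with the cone the back cups (263/306/349,115), sugar bowl (311,170) and tamper (591,215). I choose the black carrier and the steel cone beside the mug, and will check both close up.

```bash
cat > h.py <<'E'
from cell import *
import cv2,numpy as np
from scipy.spatial.transform import Rotation as R
def frame(c):
    s=get_state();f=grab_frame(c)
    if c=="wrist":
        T=np.eye(4);T[:3,:3]=R.from_rotvec(s['eef_rot']).as_matrix();T[:3,3]=s['position']
        f['cam_to_world']=T@np.array(f['T_tool_cam'])
    f['T']=np.array(f['cam_to_world']);return f
def ray(f,px):
    d=np.array([(px[0]-f['cx'])/f['fx'],(px[1]-f['cy'])/f['fy']]);u=d.copy()
    for _ in range(30): u=d/(1+f['k1']*(u@u))
    return f['T'][:3,3],f['T'][:3,:3]@np.array([u[0],u[1],1])
def at_z(f,px,z):
    o,d=ray(f,px);return o+d*(z-o[2])/d[2]
def proj(f,P):
    c=(np.atleast_2d(P)-f['T'][:3,3])@f['T'][:3,:3]
    u=c[:,:2]/c[:,2:];r=(u**2).sum(1,keepdims=True)
    return u*(1+f['k1']*r)*[f['fx'],f['fy']]+[f['cx'],f['cy']]
def tri(f1,p1,f2,p2):
    A=[];b=[]
    for f,p in((f1,p1),(f2,p2)):
        o,d=ray(f,p);d=d/np.linalg.norm(d);M=np.eye(3)-np.outer(d,d);A.append(M);b.append(M@o)
    return np.linalg.lstsq(np.vstack(A),np.hstack(b),rcond=None)[0]
def down(a):
    "tool down with tool x (jaw axis) along world angle a"
    x=np.array([np.cos(a),np.sin(a),0]);z=np.array([0,0,-1.]);return R.from_matrix(np.c_[x,np.cross(z,x),z]).as_rotvec()
def save(f,n): cv2.imwrite(f"pics/{n}.png",cv2.resize(f['img'][:,:,::-1],(800,600),interpolation=cv2.INTER_CUBIC))
E
python3 - <<'E'
from h import *
t=frame("top");s=frame("side");w=frame("wrist")
print(np.round(w['T_tool_cam'],3).tolist(),w['fx'],w['k1'])
pr=lambda n,*a:print(n,*[np.round(x,3) for x in a])
pr("mouth",at_z(t,(254.4,152.1),.015),at_z(s,(287.3,181.2),.015),tri(t,(254.4,152.1),s,(287.3,181.2)))
pr("dock",at_z(t,(242,158.6),.003),at_z(s,(275,173.9),.003))
pr("fin",at_z(t,(200.4,185.7),.03),at_z(s,(239,157.5),.03))
pr("cup",at_z(t,(167.8,191.8),.03),at_z(s,(221,141.2),.03))
pr("cone_c",at_z(t,(340,165),.04),at_z(s,(324.5,227.5),.04))
pr("conefoot",at_z(t,(338.5,166.9),.003),at_z(s,(319.7,231.7),.003))
pr("spoon",at_z(t,(256,216),.016)); pr("jar",at_z(t,(281.6,112),.095))
pr("q",get_state()['q'])
E
```

```text
[[1.0, 0.001, -0.001, -0.001], [-0.0, 0.963, 0.27, -0.068], [0.001, -0.27, 0.963, -0.142], [0.0, 0.0, 0.0, 1.0]] 323.86105880267013 -0.006330514371332945
mouth [0.597 0.023 0.015] [0.585 0.002 0.015] [ 0.603  0.024 -0.009]
dock [0.58  0.063 0.003] [0.579 0.068 0.003]
fin [0.489 0.19  0.03 ] [0.5   0.187 0.03 ]
cup [0.471 0.291 0.03 ] [0.491 0.312 0.03 ]
cone_c [ 0.544 -0.241  0.04 ] [ 0.545 -0.247  0.04 ]
conefoot [ 0.548 -0.243  0.003] [ 0.546 -0.229  0.003]
spoon [0.394 0.021 0.016]
jar [ 0.699 -0.062  0.095]
q [ 1.033  0.326 -0.193  1.052 -0.     1.437]
```

Run:
```python
from h import *
a=np.radians(5)
print(ik([.487,.2,.22],down(a)),ik([.487,.2,.22],down(a+np.pi)))
movep([.487,.2,.22],down(a))
f=frame("wrist");save(f,"w1")
for n in ["carrier","carrier_fin","carrier_cup"]:
    for d in tip_of("wrist",n): print(n,np.round(d['centre'],1),round(float(d['score']),2),np.round(at_z(f,d['centre'],{'carrier':.003,'carrier_fin':.029,'carrier_cup':.028}[n]),4))
movep([.59,.0,.24],down(np.radians(15)))
f=frame("wrist");save(f,"w2")
for n in ["dock","dock_mouth","fence"]:
    for d in tip_of("wrist",n): print(n,np.round(d['centre'],1),round(float(d['score']),2),np.round(at_z(f,d['centre'],.015 if 'm' in n else .003),4))
print(get_state()['clock'],get_state()['q'])
```

```text
[ 2.49418315e-01  2.90868402e-01 -2.72458815e-01  1.00746911e+00
 -4.44089210e-16  1.73294818e+00] [ 0.24941832  0.2908684  -0.27245882  1.00746911  0.         -1.40864447]
carrier [260.9  84. ] 0.84 [0.4794 0.2842 0.003 ]
carrier [18.9 84.4] 0.67 [0.2246 0.2614 0.003 ]
carrier [458.   75.8] 0.29 [0.6846 0.311  0.003 ]
carrier_fin [258.6 187.2] 0.91 [0.4864 0.1788 0.029 ]
carrier_cup [323.1 268.9] 0.44 [0.5686 0.0884 0.028 ]
dock [266.9  95.2] 0.75 [0.577 0.073 0.003]
dock_mouth [262.2 152.2] 0.65 [0.5881 0.0114 0.015 ]
3.8583 [-1.22533622e-01  3.94808763e-01 -6.87722093e-02  1.10749043e+00
  2.15277622e-04  1.18418404e+00]
```

View pics/w1.png

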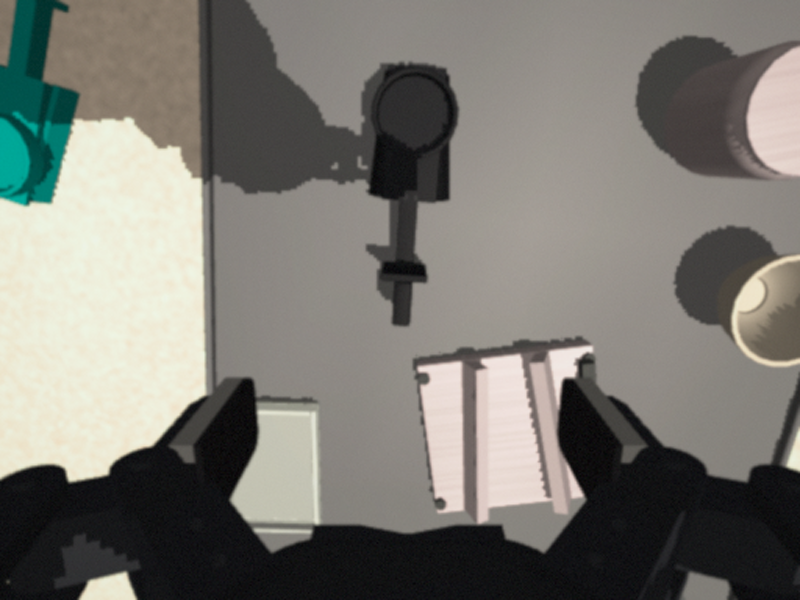

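View pics/w2.png

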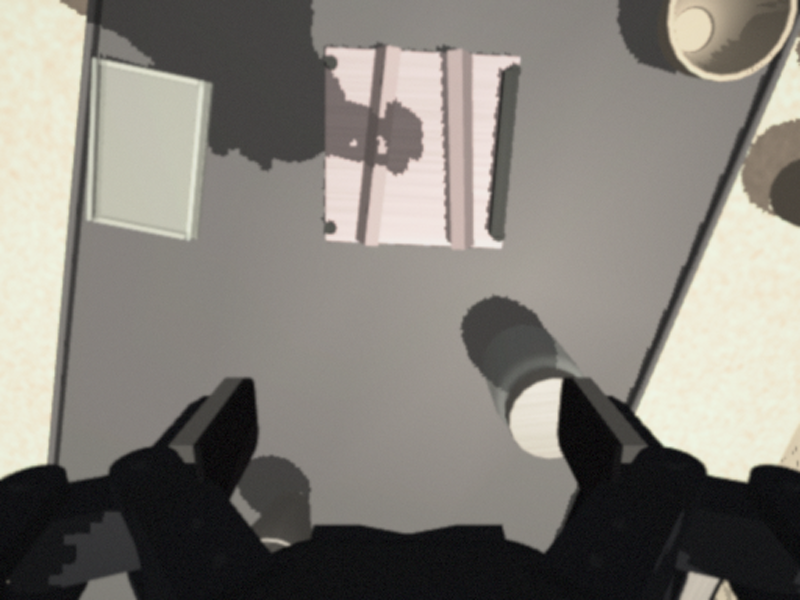

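Close-ups: w1 shows the black carrier upright, fin at (402,300), foot (410,150), pointing image-up (yaw ≈ 93°). Turquoise copy is at far left. In w2 the dock plate has corners (326,46), (520,57), (503,247), (325,240), and the way is wider at the bottom edge (mouth, −y side). I'll fit both models to the masks.

```bash
cat > fit.py <<'E'
from h import *
from scipy.optimize import minimize
def box(x0,x1,y0,y1,z0,z1): return np.array([[x,y,z] for x in(x0,x1) for y in(y0,y1) for z in(z0,z1)])/1e3
def cyl(x,r,z0,z1,r2=None): 
    t=np.linspace(0,2*np.pi,24); return np.vstack([np.c_[x+q*np.cos(t),q*np.sin(t),0*t+z] for q,z in((r,z0),(r2 or r,z1))])/1e3
DOCK=[box(-65,65,-65,65,0,12)]
k=18*np.tan(np.radians(25))
foot=np.array([[x,s*(w-q),z] for x,w in((40,22.5),(-40,29.5)) for s in(1,-1) for z,q in((0,0),(18,k))])/1e3
CARR=[foot,cyl(12,26.5,23,37),box(-90,-40,-6,6,6,23),box(-120,-90,-6,6,6,46),box(-90,-85,-15,15,6,46)]
CONE=[cyl(0,16,0,56,30),cyl(0,30,56,74)]
def world(P,p,z): c,s=np.cos(p[2]),np.sin(p[2]); return P@np.array([[c,-s,0],[s,c,0],[0,0,1]]).T+[p[0],p[1],z]
def render(f,parts,p,z):
    m=np.zeros((384*2,512*2),np.uint8)
    for P in parts: cv2.fillConvexPoly(m,cv2.convexHull(np.round(proj(f,world(P,p,z))*2*16).astype(np.int32)),1,shift=4)
    return m
def fit(f,mask,parts,p0,z=.003):
    M=cv2.resize(mask.astype(np.uint8),(1024,768),interpolation=cv2.INTER_NEAREST)
    S=np.array([.01,.01,.1])
    cost=lambda u:1-(lambda m:(m&M).sum()/max(1,(m|M).sum()))(render(f,parts,p0+u*S,z))
    best=None
    for s in(1,.3):
        x0=np.zeros(3) if best is None else best.x
        best=minimize(cost,x0,method='Nelder-Mead',options=dict(initial_simplex=x0+s*np.vstack([np.zeros(3),np.eye(3)]),xatol=1e-3,fatol=1e-5))
    return p0+best.x*S,1-best.fun
def overlay(f,parts,p,z,n):
    im=cv2.resize(f['img'][:,:,::-1],(1024,768),interpolation=cv2.INTER_CUBIC)
    for P in parts:
        cv2.polylines(im,[cv2.convexHull(np.round(proj(f,world(P,p,z))*2).astype(np.int32))],True,(0,255,0),1)
    cv2.imwrite(f"pics/{n}.png",cv2.resize(im,(800,600),interpolation=cv2.INTER_AREA))
def best(cam,name,px):
    return min(silhouettes(cam,name),key=lambda d:np.hypot(*(np.array(d['centre'])-px)))
E
python3 - <<'E'
from fit import *
f=frame("wrist");d=best("wrist","dock",(266,95))
for z in(0,.003,.006):
    p,q=fit(f,d['mask'],DOCK,np.array([.578,.07,np.radians(103)]),z);print("dock",z,np.round(p,4),np.degrees(p[2]),q)
    if z==.003: PD=p
overlay(f,DOCK,PD,.003,"ov_dock")
movep([.486,.185,.16],down(np.radians(4)))
f=frame("wrist");pf=proj(f,[.48,.284,.01])[0];d=best("wrist","carrier",pf);print(pf,d['centre'],d['score'])
for z in(0,.003,.006):
    p,q=fit(f,d['mask'],CARR,np.array([.479,.284,np.radians(93.5)]),z);print("carr",z,np.round(p,4),np.degrees(p[2]),q)
    if z==.003: PC=p
overlay(f,CARR,PC,.003,"ov_carr")
for d in tip_of("wrist","carrier_fin"): print(np.round(at_z(f,d['centre'],.029),4),d['score'])
print(get_state()['clock'])
a=cv2.imread("pics/ov_dock.png")[:300,200:600];b=cv2.imread("pics/ov_carr.png")[0:560:,200:600]
o=np.zeros((560,800,3),np.uint8);o[:300,:400]=a;o[:,400:]=b;cv2.imwrite("pics/ov.png",o)
E
```

```text
dock 0 [0.5773 0.0707 1.7915] 102.64456398245032 0.7910513109812572
dock 0.003 [0.5778 0.0708 1.7917] 102.65415438333147 0.7855669073846051
dock 0.006 [0.5772 0.0705 1.7911] 102.62015278291207 0.7755028441224202
[260.11457236  60.38975221] [258.9, 72.7] 0.82
carr 0 [0.4829 0.2809 1.5912] 91.16975579251248 0.9572072727272727
carr 0.003 [0.4829 0.281  1.5913] 91.17481273274761 0.9491462296584918
carr 0.006 [0.4829 0.2812 1.591 ] 91.1555054326819 0.9330825801381014
[0.4853 0.1761 0.029 ] 0.79
[0.6657 0.3067 0.029 ] 0.61
5.0167
```

View pics/ov.png

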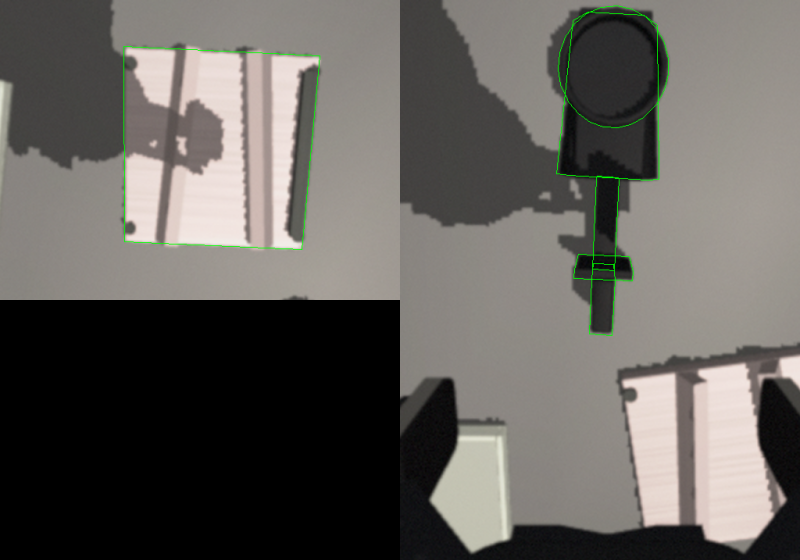

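Both overlays agree with the edges: dock (0.5775, 0.0708, yaw 102.65°), carrier yaw 91.2°, fin (0.485, 0.176), which matches the network. Grasping.

```bash
cat >> fit.py <<'E'
D0=np.array([.5775,.0708]);DY=np.radians(102.65)
ex=np.array([np.cos(DY),np.sin(DY)]);ey=np.array([-ex[1],ex[0]])
GX=-.104
def tcp(x0,y0,z): return np.r_[D0+ex*(x0+GX)+ey*y0,z]
def fd():
    F=np.array(get_state()['contact_force']);return np.array([F[:2]@ex,F[:2]@ey,F[2]])
E
python3 - <<'E'
from fit import *
y=np.radians(91.17);g=np.array([.4829,.281])+GX*np.array([np.cos(y),np.sin(y)])
movep([*g,.07],down(y-np.pi/2))
print(move_l([*g,.012],.1,until_force=8))
grab(80);s=get_state();print(s['position'],s['finger_gap'],s['contact_force'])
zg=s['position'][2];open('zg','w').write(str(zg))
move_l([*s['position'][:2],.10],.15);s=get_state();print(s['finger_gap'],s['contact_force'],s['wrist_torque'])
movep(tcp(-.14,0,.10),down(DY-np.pi/2))
sleep(.2);f=frame("wrist");save(f,"w3");
print(get_state()['position'],get_state()['contact_force'],get_state()['clock'])
E
```

```text
False
[0.48508846 0.17701256 0.01217837] 0.13104388926337993 [-0.88455472 -0.77157782  2.25400354]
0.13057361302155415 [-0.63659563  0.48744593 -4.0464311 ] [-0.34709987  0.03418329 -0.0077326 ]
[ 0.63103874 -0.16609141  0.10019995] [-0.6265911  -0.50480937 -2.37032527] 9.25
```

View pics/w3.png

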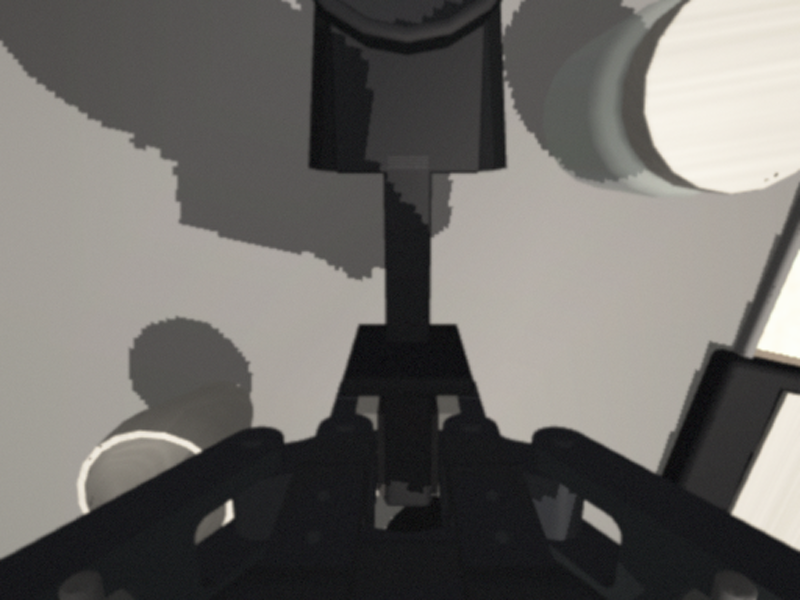

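Carrier is held straight (bar and fin at column ~407), and the jar lid (740,90) is ~4 cm clear of the foot. Now entering the mouth.

Run:
```python
from fit import *
zg=float(open('zg').read());z=zg+.012
move_l(tcp(-.14,0,z+.003),.12)
sleep(.15);b=fd();print("base",b)
print(move_l(tcp(-.055,0,z+.003),.08,until_force=6),fd()-b)
print(move_l(tcp(-.055,0,z-.004),.02,until_force=2.5),fd()-b,get_state()['position'],"expect z",z)
np.save('b.npy',b);print(get_state()['clock'])
```

```text
base [ 0.4036752   0.27947288 -3.95391969]
False [ 0.02346692 -0.22546662  0.48997626]
True [-1.45763147 -0.79208709  8.78512607] [ 0.61285597 -0.08513129  0.02386776] expect z 0.024178369651934303
11.6417
```

Run:
```python
from fit import *
b=np.load('b.npy');x=-.055;y=0.;z=get_state()['position'][2]
rot=down(DY-np.pi/2)
def rd():
    v=[]
    for _ in range(3): sleep(.02);v.append(fd()-b)
    return np.mean(v,0)
log=[]
for i in range(120):
    F=rd()
    log.append([x*1e3,y*1e3,z*1e3,*F,get_state()['wrist_torque'][2]])
    if -F[0]>17 or abs(F[1])>30 or x>.04: break
    y+=np.clip(F[1]*4e-5,-3e-4,3e-4); z+=np.clip((F[2]-4)*3e-5,-2e-4,2e-4)
    x+=.003 if x<-.02 and -F[0]<5 else (.001 if -F[0]<10 else .0005)
    move_l(tcp(x,y,z),.02,rot=rot)
L=np.round(log,1)
for r in L[::3]: print(r.tolist())
print(L[-1].tolist(),get_state()['position'],get_state()['clock'])
np.save('xyz.npy',[x,y,z])
```

```text
[-55.0, 0.0, 23.9, -1.5, -0.8, 7.7, -0.1]
[-46.0, -0.1, 24.1, -3.0, -1.0, 6.2, -0.0]
[-37.0, -0.2, 24.3, -1.8, -1.2, 5.1, 0.0]
[-28.0, -0.3, 24.4, -0.3, -0.5, 3.9, -0.0]
[-19.0, -0.3, 24.3, -0.6, -0.6, 3.1, -0.0]
[-16.0, -0.4, 24.2, -1.5, -0.8, 3.5, 0.0]
[-13.0, -0.5, 24.2, -1.5, -0.2, 4.4, -0.1]
[-10.0, -0.5, 24.3, -2.5, -0.1, 3.8, -0.1]
[-7.0, -0.5, 24.3, -1.8, -0.2, 3.9, -0.1]
[-4.0, -0.5, 24.3, -1.5, -0.2, 4.0, -0.0]
[-1.0, -0.6, 24.3, -1.6, 0.3, 3.8, -0.1]
[2.0, -0.6, 24.3, -1.5, -0.1, 3.5, -0.0]
[5.0, -0.6, 24.2, -2.7, -1.0, 4.3, -0.0]
[8.0, -0.7, 24.3, -5.0, -0.8, 4.0, -0.2]
[11.0, -0.8, 24.2, -11.7, -0.1, 4.2, -0.0]
[12.5, -0.7, 24.2, -16.2, 0.4, 3.6, 0.1]
[13.0, -0.7, 24.2, -17.4, 0.6, 2.9, 0.1] [ 0.59934244 -0.02243763  0.02468145] 26.1083
```

Run:
```python
from fit import *
b=np.load('b.npy');x,y,z=np.load('xyz.npy')
x+=.0005;move_l(tcp(x,y,z),.02);sleep(.1);print(fd()-b)
let_go();sleep(.1);print(fd())
move_l(tcp(x,y,.09),.15)
movep(tcp(x+.05,y,.2),down(DY-np.pi/2))
f=frame("wrist");d=best("wrist","carrier",proj(f,[*(D0+ex*.013),.02])[0]);print(d['centre'],d['score'])
p0=np.r_[D0+ex*x+ey*y,DY]
p,q=fit(f,d['mask'],CARR,p0,.014);r=p[:2]-D0;print("carrier in dock",r@ex,r@ey,np.degrees(p[2]-DY),q,"expected",x,y)
overlay(f,CARR,p0,.014,"ov2");print(get_state()['clock'])
```

```text
[-18.78373541   0.85285533   3.64443673]
[-0.09424451  0.19406294  0.20855825]
[260.8, 130.1] 0.56
carrier in dock 0.008903999090918121 -0.0008983290660309318 -0.029453384872431744 0.8863337713534822 expected 0.01350000000000003 -0.0007331531836321812
28.5083
```

View pics/ov2.png

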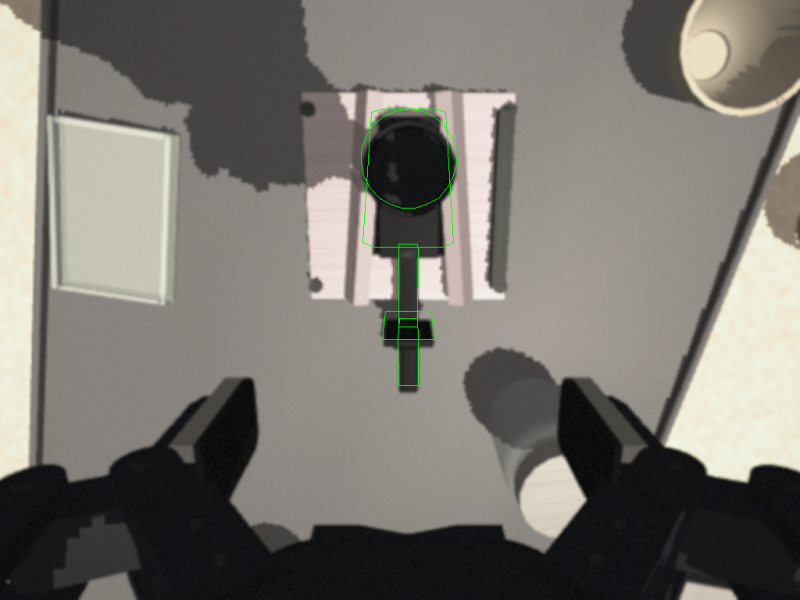

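The fit puts the carrier at dock x = 8.9 mm, y = −0.9, yaw aligned. The arm's own reading under load (8.2 mm before the last half-step; it lagged the command by 5 mm) agrees, so it stayed put after release. Picture: cup at (412,168), carrier straight in the way. Now the cone.

Run:
```python
from fit import *
a=np.radians(45);c=np.array([.547,-.241])
movep([*(c+.06*np.array([np.sin(a),-np.cos(a)])),.2],down(a))
f=frame("wrist");pf=proj(f,[*c,.04])[0];d=best("wrist","cone",pf);print(pf,d['centre'],d['score'])
for z in(0,.003):
    p,q=fit(f,d['mask'],CONE,np.r_[c,0],z);print(np.round(p[:2],4),q)
for n,h in(("cone_center",.039),("cone_foot",.002)):
    for t in tip_of("wrist",n): print(n,np.round(at_z(f,t['centre'],h),4),t['score'])
for t in tip_of("wrist","mug"): print("mug",np.round(at_z(f,t['centre'],.002),3),t['score'])
overlay(f,CONE,p,.002,"ov3");print(get_state()['clock'])
```

```text
[260.92649736 109.85042156] [261.1, 117.3] 0.8
[ 0.5498 -0.2447] 0.9829643194051384
[ 0.5498 -0.2447] 0.9733850694064925
cone_center [ 0.5484 -0.246   0.039 ] 0.95
cone_foot [ 0.5528 -0.2456  0.002 ] 0.87
mug [ 0.69  -0.308  0.002] 0.81
29.9583
```

View pics/ov3.png

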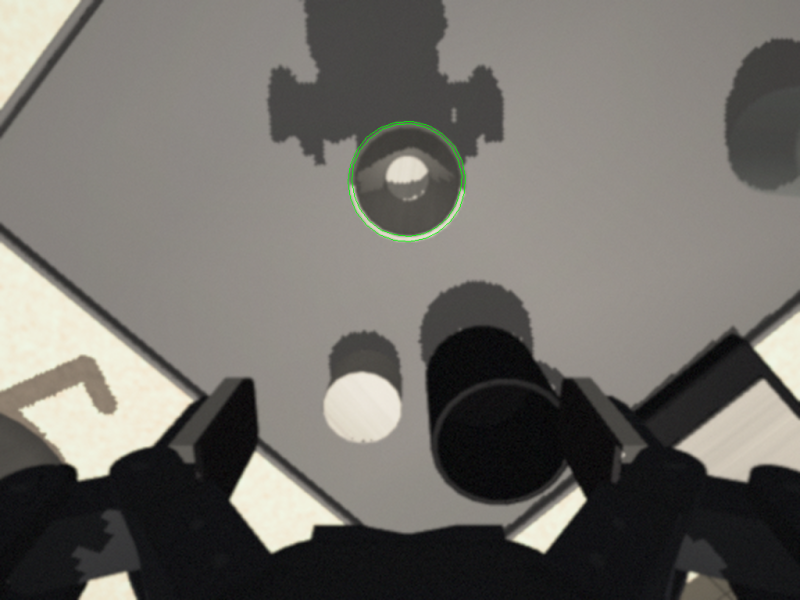

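Picture: the steel cone at (407,182) matches the fit ring; tamper (362,405) and mug (500,440) are clear of the jaw line. Pick and place.

Run:
```python
from fit import *
a=np.radians(45);c=np.array([.5498,-.2447]);rot=down(a)
movep([*c,.12],rot)
print(move_l([*c,.046],.1,until_force=6))
grab(35);s=get_state();zc=s['position'][2];print(zc,s['finger_gap']*85,s['contact_force'])
move_l([*c,.17],.15);sleep(.1);print(get_state()['finger_gap']*85,get_state()['contact_force'])
cup=D0+ex*.0209-ey*.0009
movep([*cup,.17],rot);move_l([*cup,zc+.037+.010],.12);sleep(.15);b=fd()
f=frame("wrist");save(f,"w4")
r=move_l([*cup,zc+.037-.006],.012,until_force=1.5);s=get_state();print(r,fd()-b,s['position'],"expect",zc+.037,s['clock'],cup)
```

```text
False
0.04713481570156564 58.50221364003654 [-0.95915025 -0.00881193  5.5162026 ]
58.47275446822253 [-0.24348736 -0.50453074 -1.17009701]
True [1.80948396 0.12981904 4.19526579] [0.57370275 0.09140133 0.08408335] expect 0.08413481570156564 35.875 [0.57380116 0.09138977]
```

View pics/w4.png

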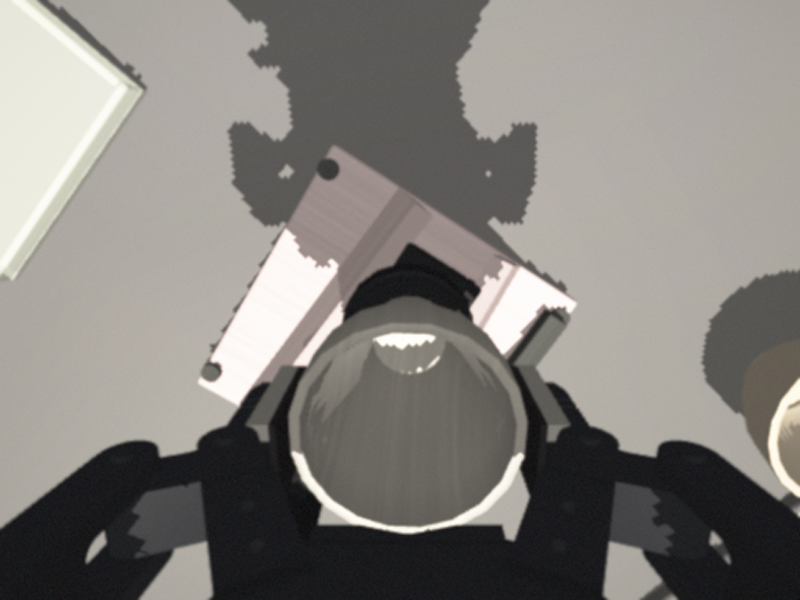

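Cone is centred over the cup, and contact came at exactly the cup-floor height (0.0841 m; the rim would be 12 mm higher). Release and check.

Run:
```python
from fit import *
s=get_state();p=s['position']
let_go();sleep(.1);move_l([p[0],p[1],.17],.1)
rot=down(DY-np.pi/2)
movep(tcp(.06,0,.28),rot);sleep(.3)
f=frame("wrist")
cup=D0+ex*.0209-ey*.0009
d=best("wrist","cone",proj(f,[*cup,.08])[0]);q,i=fit(f,d['mask'],CONE,np.r_[cup,0],.039);print("cone",q[:2],"cup",cup,i)
p0=np.r_[D0+ex*.0089-ey*.0009,DY]
d=best("wrist","carrier",proj(f,[*p0[:2],.02])[0]);print(d['score'])
m=d['mask'];
for t in tip_of("wrist","carrier_fin"):
    r=at_z(f,t['centre'],.04)[:2]-D0;print("fin in dock",r@ex,r@ey,"expect",.0089-.105,-.0009,t['score'])
overlay(f,CARR+[P+[.012,0,.025] for P in CONE],p0,.014,"ov4");print(get_state()['clock'],get_state()['contact_force'])
sd=frame("side");x=cv2.resize(sd['img'][80:240,200:400,::-1],(750,600),interpolation=cv2.INTER_CUBIC);cv2.imwrite("pics/s4.png",x)
```

```text
cone [0.57308635 0.09169345] cup [0.57380116 0.09138977] 0.9615329512893983
0.56
fin in dock 0.07789560619875184 -0.159093888605367 expect -0.09609999999999999 -0.0009 0.65
38.45 [ 0.43999941 -0.95397187  0.13874579]
```

View pics/ov4.png

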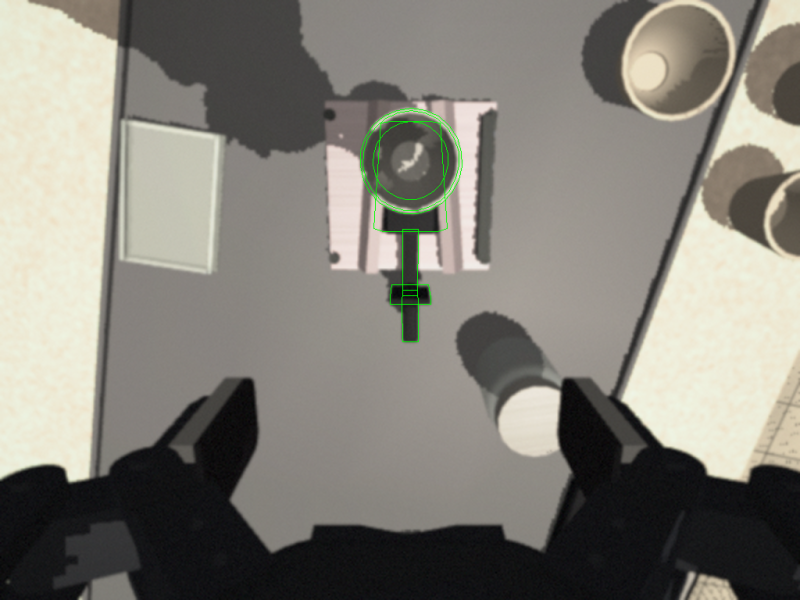

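View pics/s4.png

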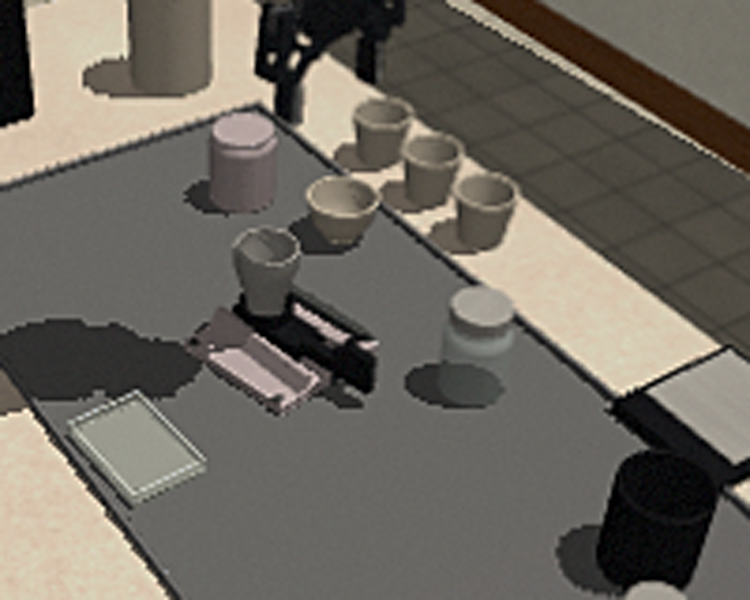

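The carrier outline still matches fin and guard at (410,290–340). The cone ring is concentric with the cup at (411,161), and the side view shows it upright at (267,270) with bystanders in place. The fin detection was a false hit (a spot 0.16 m off to the side). Handing in.

```bash
python3 -c "
from cell import *
sign_off();print(get_state()['clock'])"
```

```text
the job is handed in; nothing more can be done
the job is handed in; nothing more can be done
```

The job is done and handed in at about 38.5 s of the 72 s allowed. The black carrier is wedged in the dock and the steel cone stands upright in its cup.

- **Carrier:** I gripped it by the fin and slid it in narrow end first with about 4 N of floor contact. I corrected sideways as it went and pushed to 18.8 N (about 1.5 N of that is floor friction). After I let go, the image fit put it at dock x = 8.9 mm, y = −0.9 mm, within about 0.1° of straight. That agrees with where the arm stood under load.
- **Cone:** I set it down until it touched, at 4.2 N. Contact came within 0.1 mm of the expected cup-floor height. The final fit puts it within 1 mm of the cup centre, upright in the side view. In the last picture the carrier outline from before the cone was placed still matches its fin and guard plate. The robot was clear of everything, and the other things looked unmoved in the views.

**Checks that disagreed:**
- **Fin detection:** the last one was a false hit away from the carrier, so I went by the outline instead.
- **Arm position while pushing:** the arm lagged its commanded position by about 5 mm, so the depth above comes from the measured position.

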